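# Depth-check the blind cavity of a manifold block in a bench depth gauge

## Robot

A 6-joint arm with a two-finger parallel gripper is mounted at the origin on a cart in front of the work surface, level with it; the furniture and walls round the work are solid. World frame = base frame: x ahead of the robot, y to its left, z up, the work surface at z = 0. Lengths are in m, angles in degrees, forces in N, time in s.
With the tool pointing down it reaches from about 0.4 to 0.825 m from the base axis. Payload 7 kg.
Tool frame: the origin (TCP) lies between the finger pads; the fingertips stand 19 mm ahead of it and the grasp point (between the pads) is the TCP (r.finger_overhang is the distance from the TCP to the fingertips, in m); z points along the fingers, y is the direction in which the jaws open and shut (so a half turn about z gives the same grasp; the last joint's range is limited). The gripper opens to 88 mm and grips with 3 to 60 N. Pads are 19 mm wide; open, the fingers measure 130 mm over their backs; the gripper's body (78 mm by 193 mm) begins 47 mm behind the grasp point.
Start: joints at [88.528, 20.546, 0.682, 0, -70.136, -16.507], TCP at [0.208, 0.642, 0.246] pointing down, gripper open.
Joint ranges: [-176.03, 176.03], [-82.01, 121.73], [-58.28, 71.71], [-173.87, 95.51], [-174.79, -0.11], [-173.66, 173.66]. Speed limits (degrees/s): [136.94, 136.94, 172.46, 180, 180, 180].

## Interface

Orientations are given as [roll, pitch, yaw] about the fixed x, y, z axes, in that order (R = Rz(yaw) Ry(pitch) Rx(roll)).
In Python, from plant import r, optics gives the robot as it stands. The module is installed in compiled form; this text tells all that it offers.
- The arm moves only by the tool step_arm, never from a script. Its argument "increments" is a list of rows, each an object of numbers: "tx", "ty", "tz": the shift along the world's x, y, z in mm; "ax", "ay", "az": the turn, a rotation vector about the world's x, y, z in degrees; "claw": the gripper command: -1 is shut, 1 is fully open, values between are in proportion. In form: [{"tx": .., "ty": .., "tz": .., "ax": .., "ay": .., "az": .., "claw": ..}, ...]. A call has 1 to 12 rows; each row shifts and turns the commanded pose from where the row before left it; what a row does not reach is not made up. A row lasts 1/10 s, in which the tool goes at most 50 mm and 8.59 degrees, less where a joint would pass 70% of its speed; a pose out of reach is approached as far as the arm can. A call with a gripper value outside its range is refused whole. The fingers move at their own pace and stop on an object; "newtons" is the grip in N (left out, the last holds). Time passes only in rows, so rows that do not move let the fingers close. It gives the time, the measured TCP pose, the force and the opening at its end, in the units of the state.
- r.get_state(): the state, without advancing time (a new reading comes with each control period).
- optics.capture(name): name is "scene" or "top" or "wrist"; returns a dict with "image" (480x640x3 uint8, blue, green, red), "depth" (480x640 float32, m along the optical axis (not along the pixel's ray), 0 where there is no reading), "fx", "fy", "cx", "cy" (pixels), "R" (3x3) and "t" (3): a world point X has camera coordinates R X + t. Camera axes: x right, y down, z forward; pixel columns grow to the right and rows downward; lengths in m; the calibration is good to about 2 mm. The wrist camera is an equidistant fisheye: a pixel r from the principal point sees the ray r / f radians off the axis. A picture is of the moment at which its call begins.
- r.close_job(): hands the job in, once; it reports no verdict.
The state is a dict: "time_s": time; "joints": joint angles; "qd": joint speeds; "joint_torque": joint torques, N m; "tcp_pos": TCP position; "eef_rot": TCP orientation; "contact_force": force on the tool from outside, world axes, zero at the start; "moment": the same for the moment, N m; "gripper_width": finger opening in m.
Only numpy, scipy, OpenCV 4.12 (cv2) and the standard library are available. Lean on these libraries where they do the work, as an engineer would, in place of code of your own. Each camera call takes 0.05 s, during which the arm holds its last target. There are 200 camera calls.

## Task

Check the depth of the blind cavity in the aluminium block on the bench depth gauge: take the steel parallel off the gauge's plate and lay it flat on the bench, pull the gauge's rod fully up, and slide the block along the plate, without lifting it, until it sits home against all three ball locators. Then press the rod down into the cavity until it bottoms out, without forcing it, and leave it standing there as the reading. Leave the tin, the V-block, the brass fitting and the wooden wedge where they are.

Things in the scene. Friction and masses are not known exactly. Their poses are not given: they have to be found in the camera images.
- gauge: Bench depth gauge, fixed: plate 210 (x) by 360 (y) mm, top 14 mm above the bench. Origin: centre of its underside, z up; +x leads to the rear rail (along y from -175 to 140 mm, face at x=39.5 mm, 24 mm tall above the plate), +y to the nest. An arm 24 mm wide, 87 to 120 mm above the bench, runs along x at y=120 mm from a column (x=84 mm) to the rod (x=0).
- end_ball (a point): Tip of the end ball (domed button), which faces -y, at x=0, y=150 mm of the gauge, 28 mm above the bench. The two rear balls, alike, stand 1.5 mm out of the rail at y=57 and 131 mm. These are the three ball locators.
- roller (a point): Rest place of the spring roller's centre (upright axis, 22 mm dia), x=-46, y=95 mm of the gauge: it gives up to 10 mm to -x and presses the seated block on the rear balls with about 7 N. Its fixed housing spans x -103 to -62, y 77 to 113 mm, 28 mm above the plate.
- seat (a point): Point on the plate's top, at x=0, y=95 mm of the gauge, where the centre of the block's underside lies when it is home; axes as the gauge's.
- depth_rod (a joint): Travel of the upright rod (10 mm dia, at x=0, y=120 mm of the gauge) in m: 0 fully up (upper stop, tip 68 mm above the bench, 12 mm above a block's top), grows downward to 0.053; 0.042 on the cavity's floor. Friction of about 4 N holds it where it is left. It is left part-way down, in the block's way.
- rod_tip (a point): Lower end of the rod, on its axis.
- rod_knob (a point): Centre of the top of the knurled knob on the rod (28 mm dia, its straight grip 16 mm tall, from 18 to 2 mm below this point), 131 mm above the rod's tip.
- block: Aluminium manifold block, 76 (x) by 110 (y) by 42 (z) mm, about 0.85 kg, lying on the plate. Origin: centre of its underside. One open blind cavity in its top, 20 mm dia, 30 mm deep, at x=0, y=+25 mm; the +y end goes first into the nest. Home: axes parallel to the gauge's, +x long side on the two rear balls, +y end on the end ball.
- cavity_floor (a point): Centre of the cavity's floor, 12 mm above the block's underside.
- parallel: Ground steel parallel left on the plate between block and nest: plain bar 100 long, 24 wide, 16 mm tall, 0.29 kg, lying flat. Origin: centre of its underside; its length lies level, 0.42 rad (24 degrees) anticlockwise (seen from above) from its own y axis.
- tin: Open red grease tin, 101 mm dia, 134 mm tall, behind the gauge. Origin: centre of its underside. Bystander.
- vblock: Steel V-block, 58 by 118 mm, with a clamp and an upright shaft, 286 mm tall, behind the gauge. Origin: centre of its underside. Bystander.
- fitting: Brass hose fitting, 27 mm wide, 40 mm tall, standing on the bench in front of the gauge. Origin: centre of its underside. Bystander.
- wedge: Pine wedge, 56 by 96 by 22 mm, on the bench in front of the gauge. Origin: centre of its underside. Bystander.

How it is judged (in metres and radians):
On the way, in this order (a step that is already met when the one before it is completed fails the run):
1. The parallel lies flat on the bench, off the plate, and the rod is fully up (height (world z) of parallel below 0.005 m and angle between parallel's own z axis and vertical below 0.06 rad and value of joint depth_rod below 0.006 m), for 0.2 s.
2. The block is home against the three balls, with the rod still up (distance between block and seat below 0.003 m and angle between the y axis of block and the y axis of gauge, either way round below 0.03 rad and value of joint depth_rod below 0.012 m), for 0.2 s.
At the end, for the whole second after the job is handed in: The rod's tip stands on the cavity's floor (within 1.5 mm), the block is home (within 3 mm and 0.03 rad of its seat, flat on the plate), the parallel lies flat on the bench off the plate, and all is at rest (distance between block and seat below 0.003 m and angle between the y axis of block and the y axis of gauge, either way round below 0.03 rad and height (world z) of parallel below 0.005 m and angle between parallel's own z axis and vertical below 0.06 rad and z of rod_tip in the frame of cavity_floor below 0.0015 m and horizontal distance between rod_tip and cavity_floor below 0.005 m and linear speed of each of block, parallel below 0.01 m/s); the robot touches nothing.
It fails at once if The block is lifted off the plate or tipped (height (world z) of block above 0.022 m or angle between block's own z axis and vertical above 0.15 rad).
It fails at once if The rod is forced: it presses on the block with more than 45 N (contact force between depth_rod and block above 45 N).
It fails at once if The tin, the V-block, the brass fitting or the wedge is moved by more than 20 mm (distance of any of tin, vblock, fitting, wedge from where it was at the start of the episode above 0.02 m).
It also fails if it takes over 72 s, if anything falls off the work surface, if the arm or the gripper's body presses on something with over 40 N, if the wrist force passes 120 N, or if a joint passes its speed limit or range.

## Working session

There is one attempt and no reset: what is moved stays moved. The work goes in short steps, Python scripts to look and compute and a tool call to move; the robot and the scene stay as the last step left them, time stands still between calls to the robot, and variables do not carry over. Pictures are saved under pics/ and viewed, about 8 in all and at most 12, crops included, and the job is handed in when it is done.

Besides the shell and the picture viewer there is one more tool, called after "Call:" by a JSON object that holds its "method" and its "body", one argument or row to a line. step_arm: Moves the arm, as the interface text tells. Its arguments: {"type":"object","properties":{"increments":{"type":"array","items":{"type":"object","properties":{"tx":{"type":"number"},"ty":{"type":"number"},"tz":{"type":"number"},"ax":{"type":"number"},"ay":{"type":"number"},"az":{"type":"number"},"claw":{"type":"number"}}}},"newtons":{"type":"number"}},"required":["increments"]}

```bash
mkdir -p pics && cat > h.py <<'E'
import numpy as np, cv2
from plant import r, optics
def cap(n): 
    d=optics.capture(n); np.savez('%s.npz'%n,**{k:v for k,v in d.items()}); return d
def load(n): return dict(np.load('%s.npz'%n))
def cloud(d):
    h,w=d['depth'].shape; u,v=np.meshgrid(np.arange(w),np.arange(h)); z=d['depth']
    P=np.stack([(u-d['cx'])/d['fx']*z,(v-d['cy'])/d['fy']*z,z],-1)
    return (P-d['t'])@d['R']
def ray(d,u,v,zp):
    R=d['R'];c=-R.T@d['t'];k=R.T@np.array([(u-d['cx'])/d['fx'],(v-d['cy'])/d['fy'],1]);return c+k*(zp-c[2])/k[2]
def proj(d,X):
    p=d['R']@np.array(X)+d['t'];return d['fx']*p[0]/p[2]+d['cx'],d['fy']*p[1]/p[2]+d['cy']
E
python3 - <<'E'
from h import *
a=cap('top');b=cap('scene')
cv2.imwrite('pics/a.png',a['image']);cv2.imwrite('pics/b.png',b['image'])
for d in(a,b):print(d['fx'],d['cx'],d['cy'],-d['R'].T@d['t'],d['R'][2])
print(r.get_state())
E
```

```text
512.9097169858993 314.2580717330301 235.18401454264304 [ 0.44520147 -0.22037256  1.08843173] [ 0.09209299 -0.00427118 -0.99574125]
563.4499591285082 316.53940856146346 231.80550279528316 [ 0.07988613 -0.69507251  0.80314834] [ 0.48710563  0.51716161 -0.70375562]
{'time_s': 0.1, 'joints': array([ 8.85294047e+01,  2.05874710e+01,  6.38311857e-01, -1.74802975e-02,
       -7.01361679e+01, -1.65085841e+01]), 'qd': array([-0.16837678, -0.04734552,  0.02474644,  0.19489128,  0.00194455,
       -0.00424029]), 'joint_torque': array([-1.27491137e-03, -5.84166777e+01,  2.93752170e+01,  7.01548353e+00,
        1.01937188e-02, -5.53920711e-05]), 'tcp_pos': array([0.20823253, 0.64163943, 0.24471018]), 'eef_rot': array([ 1.79913520e+02, -8.49261299e-03, -1.79851248e+01]), 'contact_force': array([-1.06224287,  0.58257657,  0.60381534]), 'moment': array([-0.03594418, -0.03583349,  0.01996278]), 'gripper_width': 0.08756749519056892}
```

View pics/a.png

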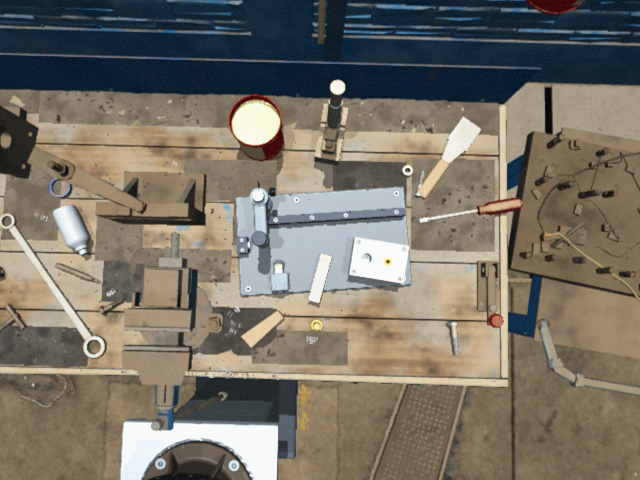

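View pics/b.png

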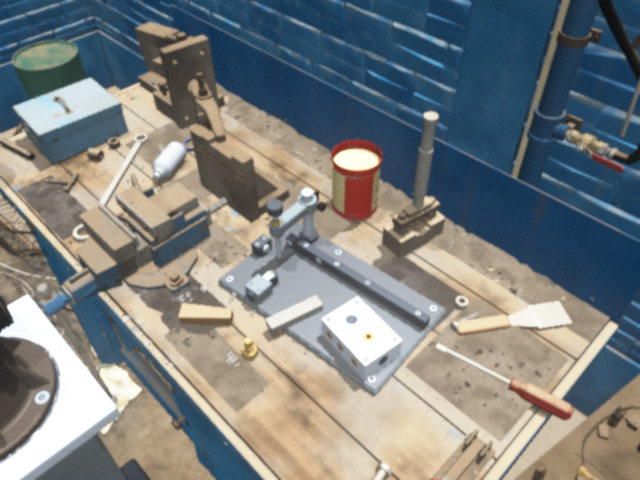

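The top view has world +x up and +y to the left. The gauge plate spans about (237-411, 187-295), with the rail on its upper side and the arm and knob at (258,195-240). The roller housing is at (280,277), the parallel at (320,279), and the block at (379,260) with its cavity at (366,258). The bystanders stand clear of all these. Next I measure.

```bash
python3 - <<'E'
from h import *
d=load('top');P=cloud(d);im=d['image'];dep=d['depth']>0
hsv=cv2.cvtColor(im,cv2.COLOR_BGR2HSV)
def comp(zlo,zhi,box,name,zp):
    u0,v0,u1,v1=box; m=np.zeros(dep.shape,np.uint8)
    m[v0:v1,u0:u1]=((P[...,2]>zlo)&(P[...,2]<zhi)&dep)[v0:v1,u0:u1]
    n,l,s,c=cv2.connectedComponentsWithStats(m)
    i=1+np.argmax(s[1:,4]); q=P[l==i]
    w=np.array([ray(d,u,v,zp)[:2] for v,u in zip(*np.where(l==i))])*1000
    rc=cv2.minAreaRect(w.astype(np.float32)); print(name,s[i],'z',np.median(q[:,2]).round(4),rc, cv2.boxPoints(rc).round(1).tolist())
    return l==i
comp(.008,.020,(225,175,425,310),'plate',.014)
comp(.048,.065,(340,225,420,295),'block',.056)
comp(.023,.036,(300,245,338,310),'parallel',.030)
comp(.030,.045,(270,180,425,230),'rail',.038)
comp(.12,.25,(240,175,275,255),'knob',.17)
comp(.035,.048,(265,255,292,300),'housing',.042)
for v in range(180,250,5): print(v,[round(float(x),3) for x in P[v,252:272:3,2]])
# knob
for c in ((366,258),(388,261)): print(c,ray(d,*c,.056),P[c[1],c[0]])
cr=cv2.resize(im[170:310,225:425],None,fx=4,fy=4,interpolation=cv2.INTER_CUBIC);cv2.imwrite('pics/c.png',cr)
E
```

```text
plate [ 236  197  176  100 8647] z 0.0135 ((533.1665649414062, -242.95326232910156), (208.5342559814453, 357.6842346191406), 5.302021026611328) [[412.79998779296875, -74.5], [445.8999938964844, -430.70001220703125], [653.5, -411.3999938964844], [620.5, -55.20000076293945]]
block [ 349  238   60   46 1987] z 0.0556 ((493.8220520019531, -355.88592529296875), (110.51639556884766, 76.2068099975586), 82.29788208007812) [[448.70001220703125, -405.5], [524.2000122070312, -415.79998779296875], [539.0, -306.20001220703125], [463.5, -296.0]]
parallel [308 254  24  49 563] z 0.0295 ((455.2240905761719, -238.60057067871094), (23.88365364074707, 99.46047973632812), 75.97784423828125) [[404.1000061035156, -238.10000610351562], [500.6000061035156, -262.20001220703125], [506.3999938964844, -239.10000610351562], [409.8999938964844, -215.0]]
rail [ 270  208  136   17 1097] z 0.0374 ((583.3912963867188, -272.123779296875), (17.124956130981445, 280.5535888671875), 5.330451011657715) [[561.7999877929688, -133.1999969482422], [587.9000244140625, -412.6000061035156], [604.9000244140625, -411.0], [578.90002
[... 822 characters left out ...]
5, 0.131, 0.129, 0.129, 0.112, 0.116, 0.028]
205 [0.012, 0.115, 0.118, 0.112, 0.112, 0.043, 1.088]
210 [0.012, 0.113, 0.111, 0.112, 0.115, 0.028, 0.021]
215 [0.015, 0.112, 0.113, 0.114, 0.115, 0.015, 0.013]
220 [0.018, 0.115, 0.111, 0.114, 0.111, 0.04, 0.035]
225 [0.015, 0.112, 0.112, 0.114, 0.113, 0.102, 0.017]
230 [0.012, 0.108, 0.112, 0.113, 0.114, 0.11, 0.015]
235 [0.017, 0.162, 0.158, 0.16, 0.158, 0.109, 0.014]
240 [0.161, 0.16, 0.162, 0.159, 0.162, 0.115, 0.016]
245 [0.014, 0.156, 0.156, 0.159, 0.147, 0.108, 0.014]
(366, 258) [ 0.49736718 -0.33022631  0.056     ] [ 0.49895525 -0.33357055  0.02456999]
(388, 261) [ 0.49251245 -0.37465559  0.056     ] [ 0.49246493 -0.37450065  0.0570368 ]
```

View pics/c.png

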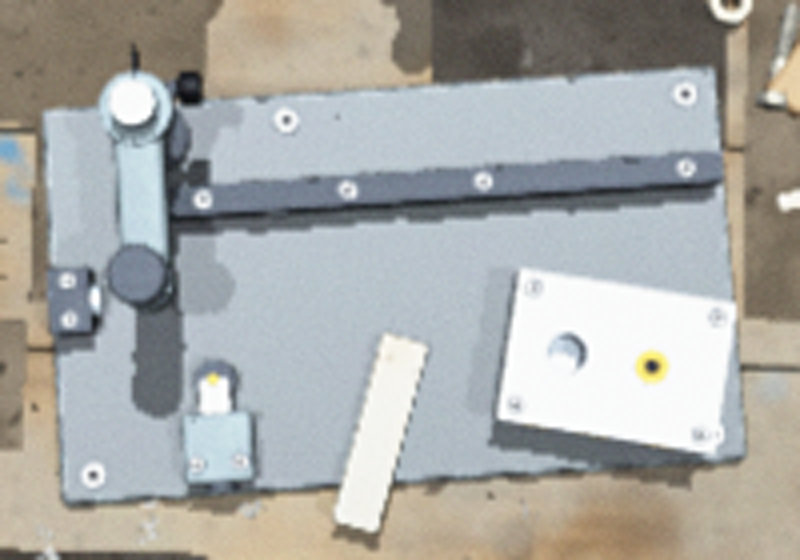

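```bash
python3 - <<'E'
from h import *
d=load('top');P=cloud(d);ok=d['depth']>0
b=load('scene');Q=cloud(b);okb=b['depth']>0
A=np.vstack([P[ok],Q[okb]])
for x0 in np.arange(.2,.85,.1):
    print(round(x0,1),[ (round(float(np.percentile(s[:,2],99.5)),2) if len(s:=A[(A[:,0]>=x0)&(A[:,0]<x0+.1)&(A[:,1]>=y)&(A[:,1]<y+.1)])>20 else None) for y in np.arange(-.6,.7,.1)])
# gauge from rail/knob/plate
c,s=np.cos(np.radians(5.3)),np.sin(np.radians(5.3));G=np.array([533.2,-243.5])
f=lambda x,y:(G+[c*x-s*y,s*x+c*y]).round(1)
for n,p in dict(knob=(0,120),seat=(0,95),roller=(-46,95),railA=(39.5,-175),railB=(39.5,140)).items():print(n,f(*p))
for n,X in (('top',(.522,-.1245,.160)),('scene',(.522,-.1245,.160))):print(n,proj(load(n),X))
bd=np.array([493.8,-355.9])-G;print('block in gauge',c*bd[0]+s*bd[1],-s*bd[0]+c*bd[1])
E
```

```text
0.2 [0.0, 0.0, 0.0, 0.0, 0.01, 0.13, 0.14, 0.14, 0.01, 0.01, 0.0, 0.0, 0.0]
0.3 [0.06, 0.0, 0.0, 0.04, 0.03, 0.14, 0.14, 0.14, 0.02, 0.01, 0.09, 0.09, 0.09]
0.4 [0.04, 0.06, 0.06, 0.06, 0.05, 0.02, 0.13, 0.12, 0.03, 0.01, 0.09, 0.1, 0.09]
0.5 [0.02, 0.06, 0.06, 0.04, 0.16, 0.04, 0.18, 0.2, 0.05, 0.05, 0.09, 0.09, 0.09]
0.6 [0.03, 0.03, 0.04, 0.04, 0.13, 0.03, 0.09, 0.2, 0.23, 0.21, 0.21, 0.08, 0.03]
0.7 [0.01, 0.01, 0.01, 0.29, 0.13, 0.13, 0.01, 0.01, 0.01, 0.21, 0.22, 0.17, 0.16]
0.8 [0.18, 0.18, 0.18, 0.18, 0.18, 0.18, 0.18, 0.18, 0.18, 0.18, 0.18, 0.18, 0.18]
knob [ 522.1 -124. ]
seat [ 524.4 -148.9]
roller [ 478.6 -153.2]
railA [ 588.7 -414.1]
railB [ 559.6 -100.4]
top (np.float64(259.14222552996455), np.float64(238.67300892732578))
scene (np.float64(275.2464028155167), np.float64(204.3392665256349))
block in gauge -49.61400713746609 -108.28005493055248
```

Call:
{"method": "step_arm", "body": {
  "increments": [
    {"tz":30},
    {"tz":40},
    {"tz":30,"tx":20,"ty":-20},
    {"tx":25,"ty":-40},
    {"tx":20,"ty":-45},
    {"tx":20,"ty":-45},
    {"tx":20,"ty":-45},
    {"tx":15,"ty":-45},
    {"tx":15,"ty":-45},
    {"tx":15,"ty":-45},
    {"tx":15,"ty":-45},
    {"tx":15,"ty":-45,"az":4}
  ]
}}

```text
$.increments[0]: bad value
```

Call:
{"method": "step_arm", "body": {
  "increments": [
    {"tx":0,"ty":0,"tz":30,"ax":0,"ay":0,"az":0,"claw":1},
    {"tx":0,"ty":0,"tz":40,"ax":0,"ay":0,"az":0,"claw":1},
    {"tx":20,"ty":-20,"tz":30,"ax":0,"ay":0,"az":0,"claw":1},
    {"tx":25,"ty":-40,"tz":0,"ax":0,"ay":0,"az":0,"claw":1},
    {"tx":20,"ty":-45,"tz":0,"ax":0,"ay":0,"az":0,"claw":1},
    {"tx":20,"ty":-45,"tz":0,"ax":0,"ay":0,"az":0,"claw":1},
    {"tx":20,"ty":-45,"tz":0,"ax":0,"ay":0,"az":0,"claw":1},
    {"tx":20,"ty":-45,"tz":0,"ax":0,"ay":0,"az":0,"claw":1},
    {"tx":15,"ty":-45,"tz":0,"ax":0,"ay":0,"az":0,"claw":1},
    {"tx":15,"ty":-45,"tz":0,"ax":0,"ay":0,"az":0,"claw":1},
    {"tx":15,"ty":-45,"tz":0,"ax":0,"ay":0,"az":0,"claw":1},
    {"tx":15,"ty":-45,"tz":0,"ax":0,"ay":0,"az":4,"claw":1}
  ],
  "newtons": 25
}}

```text
time_s: 1.3
tcp_pos: [0.3933, 0.22, 0.3455]
eef_rot: [-180.0, 0.0, -13.9]
contact_force: [1.6, -0.5, -0.1]
gripper_width: 0.0872
```

Call:
{"method": "step_arm", "body": {
  "increments": [
    {"tx":8,"ty":-45,"tz":0,"ax":0,"ay":0,"az":0,"claw":1},
    {"tx":8,"ty":-45,"tz":0,"ax":0,"ay":0,"az":0,"claw":1},
    {"tx":8,"ty":-45,"tz":0,"ax":0,"ay":0,"az":0,"claw":1},
    {"tx":8,"ty":-45,"tz":0,"ax":0,"ay":0,"az":0,"claw":1},
    {"tx":8,"ty":-45,"tz":0,"ax":0,"ay":0,"az":0,"claw":1},
    {"tx":8,"ty":-45,"tz":0,"ax":0,"ay":0,"az":0,"claw":0.2},
    {"tx":0,"ty":-45,"tz":0,"ax":0,"ay":0,"az":0,"claw":0.2},
    {"tx":0,"ty":-45,"tz":-10,"ax":0,"ay":0,"az":0,"claw":0.2},
    {"tx":0,"ty":-45,"tz":-30,"ax":0,"ay":0,"az":0,"claw":0.2},
    {"tx":0,"ty":-45,"tz":-40,"ax":0,"ay":0,"az":0,"claw":0.2},
    {"tx":0,"ty":-5,"tz":-40,"ax":0,"ay":0,"az":0,"claw":0.2},
    {"tx":0,"ty":0,"tz":-25,"ax":0,"ay":0,"az":0,"claw":0.2}
  ]
}}

```text
time_s: 2.5
tcp_pos: [0.4395, -0.2232, 0.2064]
eef_rot: [-180.0, 0.2, -14.2]
contact_force: [0.7, 0.8, 0.1]
gripper_width: 0.0523
```

```bash
python3 - <<'E'
from h import *
s=r.get_state();print(s['tcp_pos'],s['eef_rot'],s['gripper_width'])
w=cap('wrist');print(w['fx'],w['cx'],w['cy'],-w['R'].T@w['t'],w['R']);cv2.imwrite('pics/d.png',w['image'])
E
```

```text
[ 0.43945531 -0.22317359  0.20641108] [-179.99679477    0.21473491  -14.17507692] 0.052302454900940015
371.64829954431775 317.5155831936997 235.23760613882487 [ 0.52042769 -0.24338768  0.34568572] [[-2.44549059e-01 -9.69636810e-01  4.63220162e-04]
 [-9.22815764e-01  2.32887074e-01  3.06878930e-01]
 [-2.97668984e-01  7.46194866e-02 -9.51748448e-01]]
```

View pics/d.png

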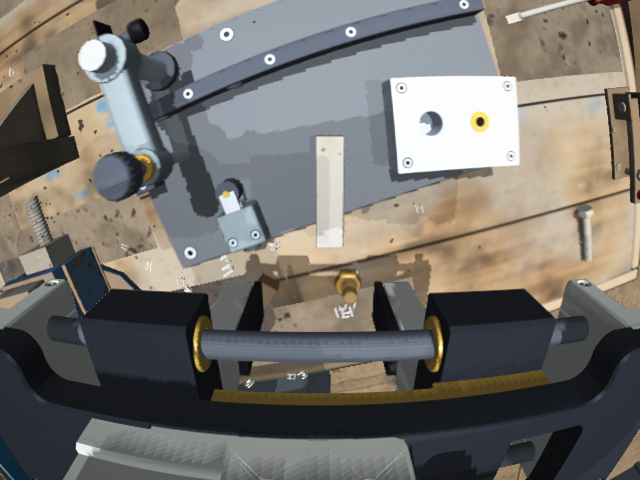

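The wrist view shows the bar square to the jaws at (329,192), the block's cavity at (429,124), the knob at (118,175) and the fitting at (348,285).

```bash
cat >> h.py <<'E'
def wray(d,u,v,zp):
    R=d['R'];c=-R.T@d['t'];a=np.array([u-d['cx'],v-d['cy']]);rr=np.hypot(*a);th=rr/d['fx']
    k=R.T@np.array([*(a/rr*np.sin(th)),np.cos(th)]);return (c+k*(zp-c[2])/k[2])*1000
E
python3 - <<'E'
from h import *
w=load('wrist')
for n,u,v,z in (('par',329.5,192,.030),('pA',316,136,.030),('pB',342,136,.030),('pC',343,247,.03),('pD',317,247,.03),('cav',430,124,.056),('blk',391,81,.056),('blk',516,77,.056),('blk',519,164,.056),('blk',398,173,.056),('plateR',190,253,.014),('fit',348,278,.04)):
    print(n,wray(w,u,v,z).round(1))
E
```

```text
par [ 457.2 -238.3   30. ]
pA [ 507.  -238.8   30. ]
pB [ 501.7 -260.1   30. ]
pC [ 405.2 -238.2   30. ]
pD [ 411.  -215.5   30. ]
cav [ 497.7 -329.6   56. ]
blk [ 537.1 -306.2   56. ]
blk [ 524.3 -416.2   56. ]
blk [ 449.9 -405.1   56. ]
blk [ 464.6 -295.5   56. ]
plateR [429.7 -90.1  14. ]
fit [ 378.7 -236.2   40. ]
```

Call:
{"method": "step_arm", "body": {
  "increments": [
    {"tx":0,"ty":0,"tz":-30,"ax":0,"ay":0,"az":0,"claw":0.2},
    {"tx":0,"ty":0,"tz":-40,"ax":0,"ay":0,"az":0,"claw":0.2},
    {"tx":0,"ty":0,"tz":-30,"ax":0,"ay":0,"az":0,"claw":0.2},
    {"tx":0,"ty":0,"tz":-20,"ax":0,"ay":0,"az":0,"claw":0.2},
    {"tx":0,"ty":0,"tz":0,"ax":0,"ay":0,"az":0,"claw":0.2},
    {"tx":0,"ty":0,"tz":0,"ax":0,"ay":0,"az":0,"claw":0.2}
  ]
}}

```text
time_s: 3.15
tcp_pos: [0.4419, -0.222, 0.0904]
eef_rot: [180.0, -0.0, -13.9]
contact_force: [0.2, -0.1, -0.2]
gripper_width: 0.0528
```

Call:
{"method": "step_arm", "body": {
  "increments": [
    {"tx":0,"ty":-13,"tz":-15,"ax":0,"ay":0,"az":0,"claw":0.2},
    {"tx":0,"ty":0,"tz":-25,"ax":0,"ay":0,"az":0,"claw":0.2},
    {"tx":0,"ty":0,"tz":-13,"ax":0,"ay":0,"az":0,"claw":0.2},
    {"tx":0,"ty":0,"tz":0,"ax":0,"ay":0,"az":0,"claw":-0.8},
    {"tx":0,"ty":0,"tz":0,"ax":0,"ay":0,"az":0,"claw":-0.8},
    {"tx":0,"ty":0,"tz":0,"ax":0,"ay":0,"az":0,"claw":-0.8},
    {"tx":0,"ty":0,"tz":0,"ax":0,"ay":0,"az":0,"claw":-0.8},
    {"tx":0,"ty":0,"tz":0,"ax":0,"ay":0,"az":0,"claw":-0.8}
  ],
  "newtons": 40
}}

```text
time_s: 3.95
tcp_pos: [0.4421, -0.235, 0.0377]
eef_rot: [-180.0, -0.1, -14.0]
contact_force: [-1.5, 2.6, 8.0]
gripper_width: 0.0239
```

Call:
{"method": "step_arm", "body": {
  "increments": [
    {"tx":0,"ty":0,"tz":20,"ax":0,"ay":0,"az":0,"claw":-0.8},
    {"tx":0,"ty":0,"tz":30,"ax":0,"ay":0,"az":0,"claw":-0.8},
    {"tx":0,"ty":-30,"tz":0,"ax":0,"ay":0,"az":0,"claw":-0.8},
    {"tx":-10,"ty":-40,"tz":0,"ax":0,"ay":0,"az":0,"claw":-0.8},
    {"tx":-30,"ty":-30,"tz":0,"ax":0,"ay":0,"az":0,"claw":-0.8},
    {"tx":-40,"ty":-6,"tz":0,"ax":0,"ay":0,"az":0,"claw":-0.8},
    {"tx":-27,"ty":0,"tz":0,"ax":0,"ay":0,"az":0,"claw":-0.8},
    {"tx":0,"ty":0,"tz":-20,"ax":0,"ay":0,"az":0,"claw":-0.8},
    {"tx":0,"ty":0,"tz":-20,"ax":0,"ay":0,"az":0,"claw":-0.8},
    {"tx":0,"ty":0,"tz":0,"ax":0,"ay":0,"az":0,"claw":-0.8}
  ]
}}

```text
time_s: 4.95
tcp_pos: [0.3323, -0.3401, 0.0448]
eef_rot: [-179.9, 0.2, -14.0]
contact_force: [0.2, -0.5, -2.3]
gripper_width: 0.0236
```

Call:
{"method": "step_arm", "body": {
  "increments": [
    {"tx":0,"ty":0,"tz":-10,"ax":0,"ay":0,"az":0,"claw":-0.8},
    {"tx":0,"ty":0,"tz":-6,"ax":0,"ay":0,"az":0,"claw":-0.8},
    {"tx":0,"ty":0,"tz":0,"ax":0,"ay":0,"az":0,"claw":-0.8},
    {"tx":0,"ty":0,"tz":0,"ax":0,"ay":0,"az":0,"claw":-0.8}
  ]
}}

```text
time_s: 5.35
tcp_pos: [0.3346, -0.341, 0.0308]
eef_rot: [180.0, 0.0, -14.0]
contact_force: [-0.5, -0.3, -2.0]
gripper_width: 0.0235
```

Call:
{"method": "step_arm", "body": {
  "increments": [
    {"tx":0,"ty":0,"tz":-4,"ax":0,"ay":0,"az":0,"claw":-0.8},
    {"tx":0,"ty":0,"tz":-3,"ax":0,"ay":0,"az":0,"claw":-0.8},
    {"tx":0,"ty":0,"tz":0,"ax":0,"ay":0,"az":0,"claw":-0.8},
    {"tx":0,"ty":0,"tz":0,"ax":0,"ay":0,"az":0,"claw":-0.8}
  ]
}}

```text
time_s: 5.75
tcp_pos: [0.3346, -0.3411, 0.0238]
eef_rot: [180.0, -0.0, -14.0]
contact_force: [-0.0, 1.3, 0.7]
gripper_width: 0.0235
```

Call:
{"method": "step_arm", "body": {
  "increments": [
    {"tx":0,"ty":0,"tz":0,"ax":0,"ay":0,"az":0,"claw":0.2},
    {"tx":0,"ty":0,"tz":0,"ax":0,"ay":0,"az":0,"claw":0.2},
    {"tx":0,"ty":0,"tz":20,"ax":0,"ay":0,"az":0,"claw":0.2},
    {"tx":0,"ty":0,"tz":40,"ax":0,"ay":0,"az":0,"claw":0.2},
    {"tx":0,"ty":0,"tz":40,"ax":0,"ay":0,"az":0,"claw":0.2},
    {"tx":0,"ty":0,"tz":40,"ax":0,"ay":0,"az":0,"claw":0.2},
    {"tx":0,"ty":0,"tz":40,"ax":0,"ay":0,"az":0,"claw":0.2},
    {"tx":30,"ty":35,"tz":40,"ax":0,"ay":0,"az":0,"claw":0.2},
    {"tx":30,"ty":35,"tz":0,"ax":0,"ay":0,"az":0,"claw":0.2},
    {"tx":30,"ty":35,"tz":0,"ax":0,"ay":0,"az":0,"claw":0.2},
    {"tx":0,"ty":0,"tz":0,"ax":0,"ay":0,"az":0,"claw":0.2},
    {"tx":0,"ty":0,"tz":0,"ax":0,"ay":0,"az":0,"claw":0.2}
  ]
}}

```text
time_s: 6.95
tcp_pos: [0.4194, -0.2414, 0.2363]
eef_rot: [-180.0, 0.0, -13.8]
contact_force: [-0.6, -0.3, -0.7]
gripper_width: 0.0525
```

```bash
python3 - <<'E'
from h import *
s=r.get_state();print(s['tcp_pos'],s['eef_rot'],s['gripper_width'])
w=cap('wrist');t=cap('top')
cv2.imwrite('pics/e.png',np.hstack([w['image'][:,:400],t['image'][160:400,220:420].repeat(2,0).repeat(2,1)]))
E
```

```text
[ 0.41937743 -0.24142528  0.23630378] [-1.79998706e+02  1.04883951e-02 -1.38415049e+01] 0.05251681489919715
```

View pics/e.png

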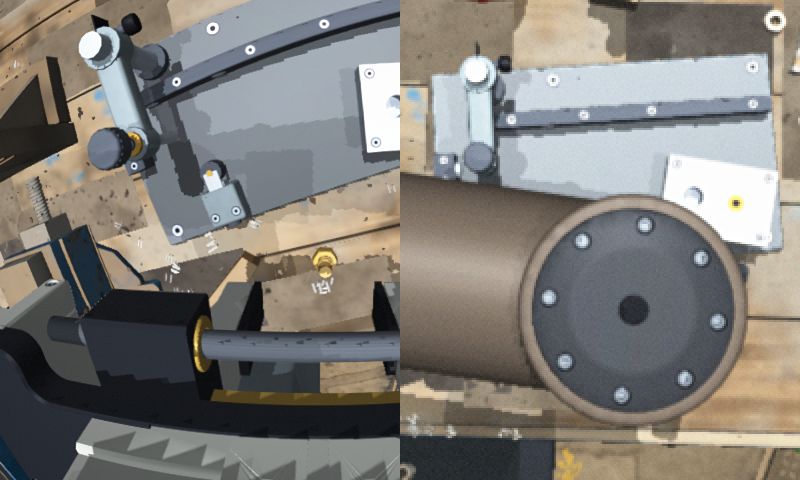

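The wrist view shows the knob's top at about (105,150), and the plate is now clear of the bar. I check the knob by casting a ray and then approach it.

```bash
python3 - <<'E'
from h import *
w=load('wrist');print(wray(w,105,150,.160))
t=load('top')
P=cloud(t);m=(P[...,2]>.15)&(P[...,2]<.17);m[:,:250]=0;m[:,272:]=0;m[:228]=0;m[:,][250:]=0
vv,uu=np.where(m);print(ray(t,uu.mean(),vv.mean(),.160),len(uu))
E
```

```text
[ 522.16287035 -125.21217838  160.        ]
[ 0.52216362 -0.12435942  0.16      ] 191
```

Call:
{"method": "step_arm", "body": {
  "increments": [
    {"tx":30,"ty":35,"tz":0,"ax":0,"ay":0,"az":0,"claw":0.2},
    {"tx":30,"ty":35,"tz":0,"ax":0,"ay":0,"az":0,"claw":0.2},
    {"tx":30,"ty":35,"tz":0,"ax":0,"ay":0,"az":0,"claw":0.2},
    {"tx":12,"ty":11,"tz":0,"ax":0,"ay":0,"az":0,"claw":0.2},
    {"tx":0,"ty":0,"tz":0,"ax":0,"ay":0,"az":0,"claw":0.2},
    {"tx":0,"ty":0,"tz":0,"ax":0,"ay":0,"az":0,"claw":0.2}
  ]
}}

```text
time_s: 7.65
tcp_pos: [0.5202, -0.1272, 0.2359]
eef_rot: [180.0, 0.1, -14.0]
contact_force: [0.0, -0.0, -1.0]
gripper_width: 0.0527
```

Call:
{"method": "step_arm", "body": {
  "increments": [
    {"tx":2,"ty":2,"tz":-20,"ax":0,"ay":0,"az":0,"claw":0.2},
    {"tx":0,"ty":0,"tz":-30,"ax":0,"ay":0,"az":0,"claw":0.2},
    {"tx":0,"ty":0,"tz":-25,"ax":0,"ay":0,"az":0,"claw":0.2},
    {"tx":0,"ty":0,"tz":-10,"ax":0,"ay":0,"az":0,"claw":0.2},
    {"tx":0,"ty":0,"tz":0,"ax":0,"ay":0,"az":0,"claw":0.2},
    {"tx":0,"ty":0,"tz":0,"ax":0,"ay":0,"az":0,"claw":-0.8},
    {"tx":0,"ty":0,"tz":0,"ax":0,"ay":0,"az":0,"claw":-0.8},
    {"tx":0,"ty":0,"tz":0,"ax":0,"ay":0,"az":0,"claw":-0.8},
    {"tx":0,"ty":0,"tz":0,"ax":0,"ay":0,"az":0,"claw":-0.8}
  ],
  "newtons": 25
}}

```text
time_s: 8.55
tcp_pos: [0.5238, -0.1234, 0.1522]
eef_rot: [-179.9, -0.1, -14.0]
contact_force: [-1.1, 9.4, 2.5]
gripper_width: 0.0269
```

Call:
{"method": "step_arm", "body": {
  "increments": [
    {"tx":0,"ty":-1,"tz":10,"ax":0,"ay":0,"az":0,"claw":-0.8},
    {"tx":0,"ty":0,"tz":12,"ax":0,"ay":0,"az":0,"claw":-0.8},
    {"tx":0,"ty":0,"tz":10,"ax":0,"ay":0,"az":0,"claw":-0.8},
    {"tx":0,"ty":0,"tz":4,"ax":0,"ay":0,"az":0,"claw":-0.8},
    {"tx":0,"ty":0,"tz":0,"ax":0,"ay":0,"az":0,"claw":-0.8}
  ]
}}

```text
time_s: 9.05
tcp_pos: [0.5238, -0.1234, 0.1881]
eef_rot: [-179.8, -0.1, -13.9]
contact_force: [-0.1, 9.3, 3.2]
gripper_width: 0.0272
```

Call:
{"method": "step_arm", "body": {
  "increments": [
    {"tx":0,"ty":0,"tz":2,"ax":0,"ay":0,"az":0,"claw":-0.8},
    {"tx":0,"ty":0,"tz":2,"ax":0,"ay":0,"az":0,"claw":-0.8},
    {"tx":0,"ty":0,"tz":0,"ax":0,"ay":0,"az":0,"claw":-0.8}
  ]
}}

```text
time_s: 9.35
tcp_pos: [0.5237, -0.1234, 0.1913]
eef_rot: [-179.8, -0.1, -14.0]
contact_force: [2.3, 8.6, -3.0]
gripper_width: 0.0268
```

Call:
{"method": "step_arm", "body": {
  "increments": [
    {"tx":0,"ty":0,"tz":2,"ax":0,"ay":0,"az":0,"claw":-0.8},
    {"tx":0,"ty":0,"tz":0,"ax":0,"ay":0,"az":0,"claw":-0.8}
  ]
}}

```text
time_s: 9.55
tcp_pos: [0.5236, -0.1234, 0.1914]
eef_rot: [-179.8, 0.0, -14.0]
contact_force: [7.6, 5.6, -17.2]
gripper_width: 0.0268
```

Call:
{"method": "step_arm", "body": {
  "increments": [
    {"tx":0,"ty":0,"tz":-2,"ax":0,"ay":0,"az":0,"claw":-0.8},
    {"tx":0,"ty":0,"tz":0,"ax":0,"ay":0,"az":0,"claw":0.3},
    {"tx":0,"ty":0,"tz":0,"ax":0,"ay":0,"az":0,"claw":0.3},
    {"tx":0,"ty":0,"tz":0,"ax":0,"ay":0,"az":0,"claw":0.3},
    {"tx":0,"ty":0,"tz":30,"ax":0,"ay":0,"az":0,"claw":0.3},
    {"tx":0,"ty":0,"tz":30,"ax":0,"ay":0,"az":0,"claw":0.3},
    {"tx":-5,"ty":-30,"tz":0,"ax":0,"ay":0,"az":-8,"claw":1},
    {"tx":-5,"ty":-35,"tz":0,"ax":0,"ay":0,"az":-8,"claw":1},
    {"tx":-5,"ty":-35,"tz":0,"ax":0,"ay":0,"az":-8,"claw":1},
    {"tx":-5,"ty":-35,"tz":0,"ax":0,"ay":0,"az":-8,"claw":1},
    {"tx":-5,"ty":-35,"tz":0,"ax":0,"ay":0,"az":-8,"claw":1},
    {"tx":-5,"ty":-35,"tz":0,"ax":0,"ay":0,"az":-8,"claw":1}
  ]
}}

```text
time_s: 10.75
tcp_pos: [0.4924, -0.3319, 0.2517]
eef_rot: [-180.0, -0.0, -62.3]
contact_force: [0.8, 0.4, -0.0]
gripper_width: 0.0875
```

Call:
{"method": "step_arm", "body": {
  "increments": [
    {"tx":-5,"ty":-30,"tz":0,"ax":0,"ay":0,"az":-8,"claw":1},
    {"tx":0,"ty":-30,"tz":0,"ax":0,"ay":0,"az":-8,"claw":1},
    {"tx":0,"ty":0,"tz":0,"ax":0,"ay":0,"az":-8,"claw":1},
    {"tx":0,"ty":0,"tz":0,"ax":0,"ay":0,"az":-8,"claw":1},
    {"tx":0,"ty":0,"tz":-20,"ax":0,"ay":0,"az":-4,"claw":1},
    {"tx":0,"ty":0,"tz":-20,"ax":0,"ay":0,"az":0,"claw":1},
    {"tx":0,"ty":0,"tz":0,"ax":0,"ay":0,"az":0,"claw":1},
    {"tx":0,"ty":0,"tz":0,"ax":0,"ay":0,"az":0,"claw":1}
  ]
}}

```text
time_s: 11.55
tcp_pos: [0.4878, -0.3906, 0.2118]
eef_rot: [180.0, -0.0, -98.0]
contact_force: [-0.8, 0.5, -0.1]
gripper_width: 0.0875
```

```bash
python3 - <<'E'
from h import *
s=r.get_state();print(s['tcp_pos'],s['eef_rot'],s['gripper_width'],s['joints'])
w=cap('wrist');cv2.imwrite('pics/f.png',w['image'])
for n in('top','scene'):
    t=cap(n);P=cloud(t);ok=t['depth']>0
    q=P[ok&(np.hypot(P[...,0]-.522,P[...,1]+.1245)<.012)&(P[...,2]>.13)];print(n,len(q),np.median(q[:,2]) if len(q) else 0)
    q=P[ok&(np.hypot(P[...,0]-.351,P[...,1]+.345)<.011)];print('par',len(q),np.median(q[:,2]) if len(q) else 0)
d=load('top');print('tin',ray(d,256,122,.134))
E
```

```text
[ 0.48781738 -0.39061863  0.21180303] [ 1.79967035e+02 -2.64064592e-02 -9.79598328e+01] 0.08752692414157556 [-2.07928508e+01  1.72014140e+01 -8.73383151e+00  3.67638094e-02
 -6.40910352e+01  1.28169392e+01]
top 0 0
par 93 0.015781083589003084
scene 272 0.18879075069940363
par 145 0.016232750538425048
tin [ 0.74705354 -0.10772144  0.134     ]
```

View pics/f.png

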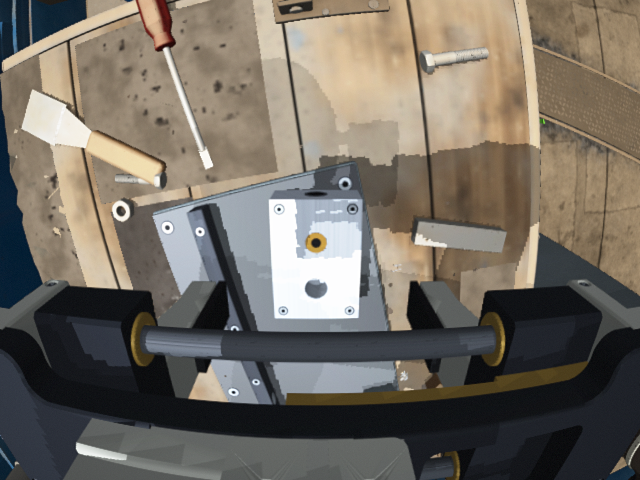

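The wrist view shows the block square to the open jaws, its cavity at (316,288). The bar lies flat on the bench at (460,235), with its top at z=0.016. Next I lower over the block's rear end.

Call:
{"method": "step_arm", "body": {
  "increments": [
    {"tx":0,"ty":-7,"tz":-20,"ax":0,"ay":0,"az":0,"claw":1},
    {"tx":0,"ty":0,"tz":-40,"ax":0,"ay":0,"az":0,"claw":1},
    {"tx":0,"ty":0,"tz":-40,"ax":0,"ay":0,"az":0,"claw":1},
    {"tx":0,"ty":0,"tz":-30,"ax":0,"ay":0,"az":0,"claw":1},
    {"tx":0,"ty":0,"tz":-14,"ax":0,"ay":0,"az":0,"claw":1},
    {"tx":0,"ty":0,"tz":-6,"ax":0,"ay":0,"az":0,"claw":1},
    {"tx":0,"ty":0,"tz":0,"ax":0,"ay":0,"az":0,"claw":1},
    {"tx":0,"ty":0,"tz":0,"ax":0,"ay":0,"az":0,"claw":0.4},
    {"tx":0,"ty":0,"tz":0,"ax":0,"ay":0,"az":0,"claw":0.4},
    {"tx":0,"ty":0,"tz":0,"ax":0,"ay":0,"az":0,"claw":0.4}
  ],
  "newtons": 35
}}

```text
time_s: 12.7
tcp_pos: [0.4886, -0.3977, 0.063]
eef_rot: [-179.9, -0.1, -97.9]
contact_force: [-1.5, 0.2, 6.1]
gripper_width: 0.0756
```

Call:
{"method": "step_arm", "body": {
  "increments": [
    {"tx":0,"ty":0,"tz":0,"ax":0,"ay":0,"az":4,"claw":0.4},
    {"tx":0,"ty":0,"tz":0,"ax":0,"ay":0,"az":5,"claw":0.4},
    {"tx":2,"ty":10,"tz":0,"ax":0,"ay":0,"az":4.2,"claw":0.4},
    {"tx":6,"ty":15,"tz":0,"ax":0,"ay":0,"az":0,"claw":0.4},
    {"tx":8,"ty":18,"tz":0,"ax":0,"ay":0,"az":0,"claw":0.4},
    {"tx":8,"ty":18,"tz":0,"ax":0,"ay":0,"az":0,"claw":0.4},
    {"tx":8,"ty":18,"tz":0,"ax":0,"ay":0,"az":0,"claw":0.4},
    {"tx":8,"ty":18,"tz":0,"ax":0,"ay":0,"az":0,"claw":0.4},
    {"tx":5,"ty":13,"tz":0,"ax":0,"ay":0,"az":0,"claw":0.4},
    {"tx":1,"ty":5,"tz":0,"ax":0,"ay":0,"az":0,"claw":0.4},
    {"tx":0,"ty":0,"tz":0,"ax":0,"ay":0,"az":0,"claw":0.4},
    {"tx":0,"ty":0,"tz":0,"ax":0,"ay":0,"az":0,"claw":0.4}
  ]
}}

```text
time_s: 13.9
tcp_pos: [0.5353, -0.2823, 0.063]
eef_rot: [-179.8, -0.1, -84.7]
contact_force: [0.6, 2.0, 7.0]
gripper_width: 0.0758
```

```bash
python3 - <<'E'
from h import *
s=r.get_state();print(s['tcp_pos'],s['eef_rot'],s['gripper_width'])
w=cap('wrist');t=cap('scene')
u,v=map(int,proj(t,(.53,-.17,.06)));print(u,v)
cr=cv2.resize(t['image'][140:380,200:440],(480,480))
cv2.imwrite('pics/g.png',np.hstack([w['image'][230:,160:480].repeat(1,0),np.zeros((250,4,3),np.uint8),cr[:250]*0+cr[100:350]]))
cv2.imwrite('pics/g2.png',cr)
c,sn=np.cos(np.radians(5.3)),np.sin(np.radians(5.3));d=s['tcp_pos'][:2]*1000-[533.2,-243.5];print('tcp gauge',c*d[0]+sn*d[1],-sn*d[0]+c*d[1])
E
```

```text
[ 0.53527456 -0.28225153  0.06303421] [-1.79839967e+02 -5.91750316e-02 -8.47064178e+01] 0.07577898542413969
299 255
tcp gauge -1.513815833173843 -38.77748442828019
```

View pics/g2.png

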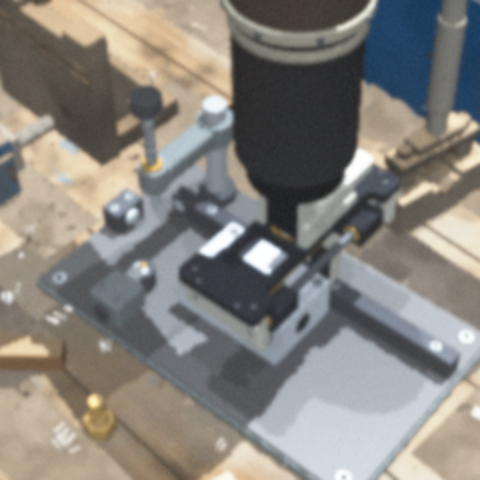

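The scene view shows the block held in line with the rail, the rod up (knob at (146,105) in the crop) and the nest free. I slide on along the gauge's y.

Call:
{"method": "step_arm", "body": {
  "increments": [
    {"tx":-0.7,"ty":8,"tz":0,"ax":0,"ay":0,"az":0,"claw":0.4},
    {"tx":-0.9,"ty":10,"tz":0,"ax":0,"ay":0,"az":0,"claw":0.4},
    {"tx":-0.7,"ty":8,"tz":0,"ax":0,"ay":0,"az":0,"claw":0.4},
    {"tx":-0.5,"ty":5,"tz":0,"ax":0,"ay":0,"az":0,"claw":0.4},
    {"tx":-0.4,"ty":4,"tz":0,"ax":0,"ay":0,"az":0,"claw":0.4},
    {"tx":0,"ty":0,"tz":0,"ax":0,"ay":0,"az":0,"claw":0.4}
  ]
}}

```text
time_s: 14.6
tcp_pos: [0.5339, -0.248, 0.0632]
eef_rot: [-179.6, -0.1, -84.7]
contact_force: [5.4, -3.8, 1.8]
gripper_width: 0.0759
```

Call:
{"method": "step_arm", "body": {
  "increments": [
    {"tx":-0.4,"ty":4,"tz":0,"ax":0,"ay":0,"az":0,"claw":0.4},
    {"tx":-0.4,"ty":4,"tz":0,"ax":0,"ay":0,"az":0,"claw":0.4},
    {"tx":-0.4,"ty":4,"tz":0,"ax":0,"ay":0,"az":0,"claw":0.4},
    {"tx":0,"ty":0,"tz":0,"ax":0,"ay":0,"az":0,"claw":0.4}
  ]
}}

```text
time_s: 15.0
tcp_pos: [0.5335, -0.2356, 0.0633]
eef_rot: [-179.5, -0.1, -84.8]
contact_force: [7.6, -0.4, 1.7]
gripper_width: 0.0758
```

Call:
{"method": "step_arm", "body": {
  "increments": [
    {"tx":-0.5,"ty":5,"tz":0,"ax":0,"ay":0,"az":0,"claw":0.4},
    {"tx":-0.5,"ty":5,"tz":0,"ax":0,"ay":0,"az":0,"claw":0.4},
    {"tx":-0.5,"ty":5,"tz":0,"ax":0,"ay":0,"az":0,"claw":0.4},
    {"tx":0,"ty":0,"tz":0,"ax":0,"ay":0,"az":0,"claw":0.4}
  ]
}}

```text
time_s: 15.4
tcp_pos: [0.532, -0.2204, 0.0632]
eef_rot: [-179.5, -0.1, -84.7]
contact_force: [7.6, -0.9, 1.7]
gripper_width: 0.0758
```

Call:
{"method": "step_arm", "body": {
  "increments": [
    {"tx":-0.5,"ty":5,"tz":0,"ax":0,"ay":0,"az":0,"claw":0.4},
    {"tx":-0.5,"ty":5,"tz":0,"ax":0,"ay":0,"az":0,"claw":0.4},
    {"tx":-0.5,"ty":5,"tz":0,"ax":0,"ay":0,"az":0,"claw":0.4},
    {"tx":0,"ty":0,"tz":0,"ax":0,"ay":0,"az":0,"claw":0.4}
  ]
}}

```text
time_s: 15.8
tcp_pos: [0.5306, -0.2054, 0.0633]
eef_rot: [-179.5, -0.1, -84.7]
contact_force: [8.4, -1.2, 1.1]
gripper_width: 0.0755
```

Call:
{"method": "step_arm", "body": {
  "increments": [
    {"tx":-0.4,"ty":4,"tz":0,"ax":0,"ay":0,"az":0,"claw":0.4},
    {"tx":-0.4,"ty":4,"tz":0,"ax":0,"ay":0,"az":0,"claw":0.4},
    {"tx":-0.2,"ty":2,"tz":0,"ax":0,"ay":0,"az":0,"claw":0.4},
    {"tx":0,"ty":0,"tz":0,"ax":0,"ay":0,"az":0,"claw":0.4}
  ]
}}

```text
time_s: 16.2
tcp_pos: [0.5296, -0.1956, 0.0632]
eef_rot: [-179.5, -0.1, -84.7]
contact_force: [8.0, -2.7, 0.2]
gripper_width: 0.0758
```

Call:
{"method": "step_arm", "body": {
  "increments": [
    {"tx":-0.1,"ty":1.5,"tz":0,"ax":0,"ay":0,"az":0,"claw":0.4},
    {"tx":-0.1,"ty":1.5,"tz":0,"ax":0,"ay":0,"az":0,"claw":0.4},
    {"tx":0,"ty":0,"tz":0,"ax":0,"ay":0,"az":0,"claw":0.4}
  ]
}}

```text
time_s: 16.5
tcp_pos: [0.5294, -0.1928, 0.0633]
eef_rot: [-179.5, -0.1, -84.7]
contact_force: [7.2, -4.2, 0.5]
gripper_width: 0.0757
```

Call:
{"method": "step_arm", "body": {
  "increments": [
    {"tx":-0.1,"ty":1,"tz":0,"ax":0,"ay":0,"az":0,"claw":0.4},
    {"tx":-0.1,"ty":1,"tz":0,"ax":0,"ay":0,"az":0,"claw":0.4},
    {"tx":0,"ty":0,"tz":0,"ax":0,"ay":0,"az":0,"claw":0.4}
  ]
}}

```text
time_s: 16.8
tcp_pos: [0.5292, -0.1909, 0.0633]
eef_rot: [-179.5, -0.1, -84.7]
contact_force: [8.1, -5.2, -0.3]
gripper_width: 0.0754
```

Call:
{"method": "step_arm", "body": {
  "increments": [
    {"tx":-0.1,"ty":1,"tz":0,"ax":0,"ay":0,"az":0,"claw":0.4},
    {"tx":-0.1,"ty":1,"tz":0,"ax":0,"ay":0,"az":0,"claw":0.4},
    {"tx":0,"ty":0,"tz":0,"ax":0,"ay":0,"az":0,"claw":0.4}
  ]
}}

```text
time_s: 17.1
tcp_pos: [0.5291, -0.1895, 0.0633]
eef_rot: [-179.5, -0.1, -84.7]
contact_force: [7.6, -8.5, 0.2]
gripper_width: 0.0757
```

Call:
{"method": "step_arm", "body": {
  "increments": [
    {"tx":-0.1,"ty":1,"tz":0,"ax":0,"ay":0,"az":0,"claw":0.4},
    {"tx":-0.1,"ty":1,"tz":0,"ax":0,"ay":0,"az":0,"claw":0.4},
    {"tx":0,"ty":0,"tz":0,"ax":0,"ay":0,"az":0,"claw":0.4}
  ]
}}

```text
time_s: 17.4
tcp_pos: [0.5291, -0.189, 0.0637]
eef_rot: [-179.5, -0.3, -84.7]
contact_force: [8.5, -18.8, -1.9]
gripper_width: 0.0753
```

Call:
{"method": "step_arm", "body": {
  "increments": [
    {"tx":2,"ty":-0.5,"tz":0,"ax":0,"ay":0,"az":0,"claw":0.4},
    {"tx":0,"ty":0,"tz":0,"ax":0,"ay":0,"az":0,"claw":1},
    {"tx":0,"ty":0,"tz":0,"ax":0,"ay":0,"az":0,"claw":1},
    {"tx":0,"ty":0,"tz":0,"ax":0,"ay":0,"az":0,"claw":1}
  ]
}}

```text
time_s: 17.8
tcp_pos: [0.5265, -0.1865, 0.0614]
eef_rot: [180.0, 0.0, -84.8]
contact_force: [0.8, -0.1, -0.7]
gripper_width: 0.0867
```

Call:
{"method": "step_arm", "body": {
  "increments": [
    {"tx":0,"ty":0,"tz":15,"ax":0,"ay":0,"az":0,"claw":1},
    {"tx":0,"ty":0,"tz":25,"ax":0,"ay":0,"az":0,"claw":1},
    {"tx":0,"ty":-30,"tz":40,"ax":0,"ay":0,"az":0,"claw":1},
    {"tx":0,"ty":-40,"tz":40,"ax":0,"ay":0,"az":0,"claw":1},
    {"tx":-20,"ty":-40,"tz":40,"ax":0,"ay":0,"az":0,"claw":1},
    {"tx":-20,"ty":-40,"tz":30,"ax":0,"ay":0,"az":0,"claw":1},
    {"tx":0,"ty":0,"tz":0,"ax":0,"ay":0,"az":0,"claw":1},
    {"tx":0,"ty":0,"tz":0,"ax":0,"ay":0,"az":0,"claw":1}
  ]
}}

```text
time_s: 18.6
tcp_pos: [0.4911, -0.323, 0.2384]
eef_rot: [-179.9, 0.0, -84.9]
contact_force: [-0.5, 0.6, -1.5]
gripper_width: 0.0877
```

```bash
python3 - <<'E'
from h import *
s=r.get_state();print(s['tcp_pos'],s['eef_rot'])
t=cap('top');b=cap('scene')
P=cloud(t);ok=t['depth']>0
m=((P[...,2]>.050)&(P[...,2]<.062)&ok&(np.abs(P[...,0]-.52)<.07)&(np.abs(P[...,1]+.15)<.09))
w=np.array([ray(t,u,v,.056)[:2] for v,u in zip(*np.where(m))])*1000
if len(w):rc=cv2.minAreaRect(w.astype(np.float32));print(len(w),rc,cv2.boxPoints(rc).round(1).tolist())
for d in(b,):
    P=cloud(d);ok=d['depth']>0
    q=P[ok&(np.hypot(P[...,0]-.522,P[...,1]+.1245)<.016)&(P[...,2]>.13)];print(len(q),np.percentile(q[:,2],[50,90,97]))
cv2.imwrite('pics/h.png',np.hstack([cv2.resize(t['image'][170:310,225:375],(450,420)),cv2.resize(b['image'][180:320,210:320],(330,420))]))
E
```

```text
[ 0.49112312 -0.32303417  0.23842785] [-1.79915421e+02  6.42147360e-03 -8.48874820e+01]
448 ((501.2490234375, -154.1641387939453), (27.5738582611084, 101.08497619628906), 5.620934009552002) [[482.6000061035156, -105.19999694824219], [492.5, -205.8000030517578], [519.9000244140625, -203.10000610351562], [510.0, -102.5]]
365 [0.19160852 0.19958357 0.20022665]
```

View pics/h.png

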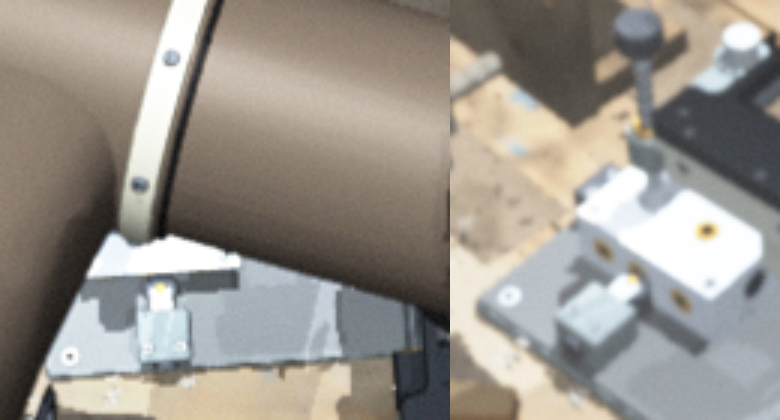

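The scene crop shows the block in the nest under the rod and the knob high (top at z=0.200, so the rod is fully up). The block's visible edge gives a yaw of 5.6°, against 5.3° for the gauge. Next I press the knob from above with shut fingers.

Call:
{"method": "step_arm", "body": {
  "increments": [
    {"tx":0,"ty":10,"tz":20,"ax":0,"ay":0,"az":0,"claw":-1},
    {"tx":5,"ty":30,"tz":0,"ax":0,"ay":0,"az":0,"claw":-1},
    {"tx":6,"ty":40,"tz":0,"ax":0,"ay":0,"az":0,"claw":-1},
    {"tx":7,"ty":40,"tz":0,"ax":0,"ay":0,"az":0,"claw":-1},
    {"tx":7,"ty":40,"tz":0,"ax":0,"ay":0,"az":0,"claw":-1},
    {"tx":6,"ty":38,"tz":0,"ax":0,"ay":0,"az":0,"claw":-1},
    {"tx":0,"ty":0,"tz":0,"ax":0,"ay":0,"az":0,"claw":-1},
    {"tx":0,"ty":0,"tz":0,"ax":0,"ay":0,"az":0,"claw":-1}
  ],
  "newtons": 30
}}

```text
time_s: 19.5
tcp_pos: [0.5224, -0.1227, 0.257]
eef_rot: [179.9, 0.0, -84.6]
contact_force: [0.5, 0.0, 0.2]
gripper_width: 0.0293
```

```bash
python3 - <<'E'
from h import *
s=r.get_state();print(s['tcp_pos'],s['eef_rot'],s['gripper_width'])
w=cap('wrist');cv2.imwrite('pics/i.png',w['image'])
E
```

```text
[ 0.52240642 -0.12266572  0.25695738] [ 1.79897409e+02  9.09889896e-03 -8.45584856e+01] 0.029346684646930153
```

View pics/i.png

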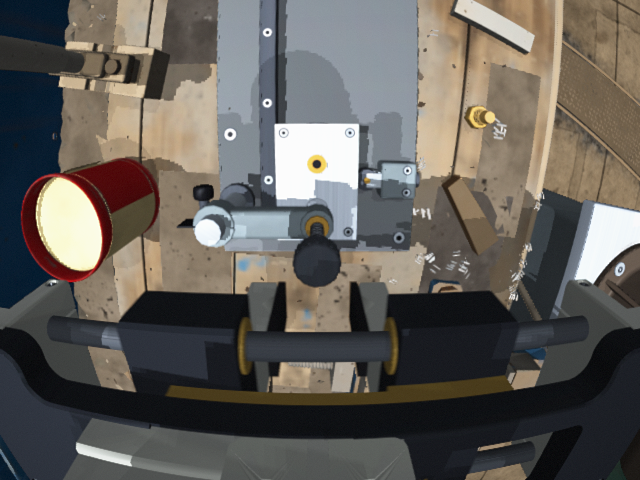

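The wrist view shows the block in the nest with its -y corners at (274,123) and (358,124), the knob straight ahead at (318,262), the roller at (372,179) pressing on the block, and the bystanders in place. I check the block's pose numerically.

```bash
python3 - <<'E'
from h import *
w=load('wrist');c,s=np.cos(np.radians(5.3)),np.sin(np.radians(5.3))
g=w['image']
m=((g.min(2)>200)*255).astype(np.uint8);m[:110]=0;m[245:]=0;m[:,:262]=0;m[:,370:]=0
n,l,st,ce=cv2.connectedComponentsWithStats(m);i=1+np.argmax(st[1:,4]);print(st[i])
def G(u,v,z):
    d=wray(w,u,v,z)[:2]-[533.2,-243.5];return round(c*d[0]+s*d[1],1),round(-s*d[0]+c*d[1],1)
for n_,u,v,z in(('-y+x (38,40)',274,123.5,.056),('-y-x (-38,40)',358,124.5,.056),('plug (0,75?)',317,164,.056),('+x side',274.5,195,.056),('-x side',358,230,.056),('bolt',268,180,.038),('bolt',267,103,.038)):print(n_,G(u,v,z))
E
```

```text
[ 275  124   84   76 5168]
-y+x (38,40) (np.float64(40.1), np.float64(40.9))
-y-x (-38,40) (np.float64(-36.0), np.float64(41.7))
plug (0,75?) (np.float64(1.1), np.float64(78.6))
+x side (np.float64(40.8), np.float64(107.6))
-x side (np.float64(-38.5), np.float64(141.7))
bolt (np.float64(49.0), np.float64(96.2))
bolt (np.float64(48.8), np.float64(21.0))
```

Call:
{"method": "step_arm", "body": {
  "increments": [
    {"tx":0,"ty":-1,"tz":-15,"ax":0,"ay":0,"az":0,"claw":-1},
    {"tx":0,"ty":0,"tz":-10,"ax":0,"ay":0,"az":0,"claw":-1},
    {"tx":0,"ty":0,"tz":0,"ax":0,"ay":0,"az":0,"claw":-1},
    {"tx":0,"ty":0,"tz":0,"ax":0,"ay":0,"az":0,"claw":-1}
  ]
}}

```text
time_s: 19.95
tcp_pos: [0.5224, -0.1262, 0.2328]
eef_rot: [179.9, -0.0, -84.8]
contact_force: [0.4, 0.4, -1.1]
gripper_width: 0.001
```

Call:
{"method": "step_arm", "body": {
  "increments": [
    {"tx":0,"ty":0,"tz":-8,"ax":0,"ay":0,"az":0,"claw":-1},
    {"tx":0,"ty":0,"tz":-5,"ax":0,"ay":0,"az":0,"claw":-1},
    {"tx":0,"ty":0,"tz":-5,"ax":0,"ay":0,"az":0,"claw":-1},
    {"tx":0,"ty":0,"tz":-5,"ax":0,"ay":0,"az":0,"claw":-1},
    {"tx":0,"ty":0,"tz":-5,"ax":0,"ay":0,"az":0,"claw":-1},
    {"tx":0,"ty":0,"tz":0,"ax":0,"ay":0,"az":0,"claw":-1}
  ]
}}

```text
time_s: 20.55
tcp_pos: [0.5224, -0.1256, 0.2042]
eef_rot: [180.0, 0.0, -84.8]
contact_force: [0.2, -0.4, -0.6]
gripper_width: 0.0007
```

Call:
{"method": "step_arm", "body": {
  "increments": [
    {"tx":0,"ty":0,"tz":-5,"ax":0,"ay":0,"az":0,"claw":-1},
    {"tx":0,"ty":0,"tz":-5,"ax":0,"ay":0,"az":0,"claw":-1},
    {"tx":0,"ty":0,"tz":-5,"ax":0,"ay":0,"az":0,"claw":-1},
    {"tx":0,"ty":0,"tz":0,"ax":0,"ay":0,"az":0,"claw":-1}
  ]
}}

```text
time_s: 20.95
tcp_pos: [0.5223, -0.1255, 0.1891]
eef_rot: [180.0, 0.0, -84.8]
contact_force: [-0.8, 0.4, -0.3]
gripper_width: 0.0002
```

```bash
python3 - <<'E'
from h import *
b=cap('scene')
P=cloud(b);ok=b['depth']>0
for k in (.130,.145,.16,.175,.19):
    q=P[ok&(np.hypot(P[...,0]-.522,P[...,1]+.1245)<.02)&(abs(P[...,2]-k)<.0075)];print(k,len(q))
u,v=map(int,proj(b,(.522,-.125,.17)));print(u,v)
cv2.imwrite('pics/j.png',cv2.resize(b['image'][v-60:v+80,u-70:u+70],(560,560)))
E
```

```text
0.13 38
0.145 19
0.16 108
0.175 109
0.19 139
275 200
```

View pics/j.png

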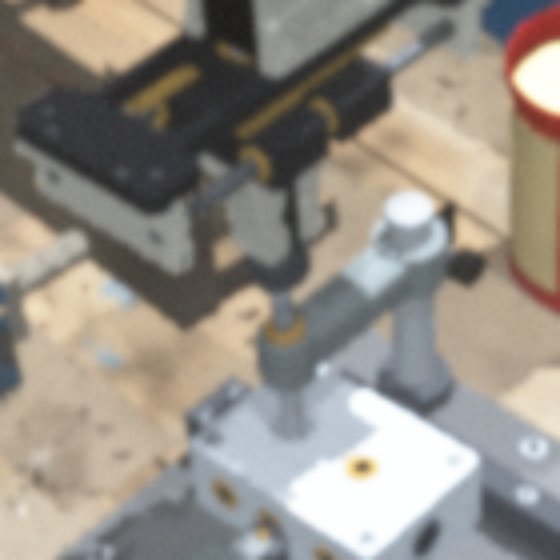

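The crop shows the shut fingers on the knob's top (275,262) and the rod entering the block's cavity at (292,425). I go on slowly.

Call:
{"method": "step_arm", "body": {
  "increments": [
    {"tx":0,"ty":0,"tz":-4,"ax":0,"ay":0,"az":0,"claw":-1},
    {"tx":0,"ty":0,"tz":-3,"ax":0,"ay":0,"az":0,"claw":-1},
    {"tx":0,"ty":0,"tz":-2,"ax":0,"ay":0,"az":0,"claw":-1},
    {"tx":0,"ty":0,"tz":0,"ax":0,"ay":0,"az":0,"claw":-1}
  ]
}}

```text
time_s: 21.4
tcp_pos: [0.5224, -0.1256, 0.1806]
eef_rot: [180.0, 0.0, -84.8]
contact_force: [0.1, 0.4, 0.3]
gripper_width: 0.0004
```

Call:
{"method": "step_arm", "body": {
  "increments": [
    {"tx":0,"ty":0,"tz":-1,"ax":0,"ay":0,"az":0,"claw":-1},
    {"tx":0,"ty":0,"tz":0,"ax":0,"ay":0,"az":0,"claw":-1}
  ]
}}

```text
time_s: 21.6
tcp_pos: [0.5224, -0.1256, 0.1798]
eef_rot: [180.0, 0.0, -84.8]
contact_force: [0.2, 0.3, 0.3]
gripper_width: 0.0003
```

Call:
{"method": "step_arm", "body": {
  "increments": [
    {"tx":0,"ty":0,"tz":-1,"ax":0,"ay":0,"az":0,"claw":-1},
    {"tx":0,"ty":0,"tz":0,"ax":0,"ay":0,"az":0,"claw":-1}
  ]
}}

```text
time_s: 21.8
tcp_pos: [0.5224, -0.1256, 0.1789]
eef_rot: [180.0, 0.0, -84.8]
contact_force: [-0.4, 0.1, 2.6]
gripper_width: 0.0006
```

Call:
{"method": "step_arm", "body": {
  "increments": [
    {"tx":0,"ty":0,"tz":-1,"ax":0,"ay":0,"az":0,"claw":-1},
    {"tx":0,"ty":0,"tz":0,"ax":0,"ay":0,"az":0,"claw":-1}
  ]
}}

```text
time_s: 22.0
tcp_pos: [0.5224, -0.1256, 0.1778]
eef_rot: [180.0, 0.0, -84.8]
contact_force: [-0.1, 1.2, 1.6]
gripper_width: 0.0004
```

Call:
{"method": "step_arm", "body": {
  "increments": [
    {"tx":0,"ty":0,"tz":-1,"ax":0,"ay":0,"az":0,"claw":-1},
    {"tx":0,"ty":0,"tz":0,"ax":0,"ay":0,"az":0,"claw":-1}
  ]
}}

```text
time_s: 22.2
tcp_pos: [0.5224, -0.1256, 0.1768]
eef_rot: [180.0, 0.0, -84.8]
contact_force: [-1.2, 2.0, 1.5]
gripper_width: 0.0008
```

Call:
{"method": "step_arm", "body": {
  "increments": [
    {"tx":0,"ty":0,"tz":-1,"ax":0,"ay":0,"az":0,"claw":-1},
    {"tx":0,"ty":0,"tz":0,"ax":0,"ay":0,"az":0,"claw":-1}
  ]
}}

```text
time_s: 22.4
tcp_pos: [0.5225, -0.1256, 0.1762]
eef_rot: [-180.0, -0.0, -84.8]
contact_force: [-3.0, 1.5, 5.7]
gripper_width: 0.0005
```

Call:
{"method": "step_arm", "body": {
  "increments": [
    {"tx":0,"ty":0,"tz":-0.5,"ax":0,"ay":0,"az":0,"claw":-1},
    {"tx":0,"ty":0,"tz":0,"ax":0,"ay":0,"az":0,"claw":-1}
  ]
}}

```text
time_s: 22.6
tcp_pos: [0.5225, -0.1256, 0.1762]
eef_rot: [-180.0, -0.0, -84.8]
contact_force: [-3.6, 1.8, 10.0]
gripper_width: 0.0006
```

The rod has bottomed: z holds at 0.1762 while the force rises to 10 N. I withdraw and check.

Call:
{"method": "step_arm", "body": {
  "increments": [
    {"tx":0,"ty":0,"tz":3,"ax":0,"ay":0,"az":0,"claw":-1},
    {"tx":0,"ty":0,"tz":20,"ax":0,"ay":0,"az":0,"claw":-1},
    {"tx":0,"ty":0,"tz":40,"ax":0,"ay":0,"az":0,"claw":-1},
    {"tx":0,"ty":0,"tz":30,"ax":0,"ay":0,"az":0,"claw":-1},
    {"tx":-20,"ty":-40,"tz":20,"ax":0,"ay":0,"az":0,"claw":-1},
    {"tx":-20,"ty":-45,"tz":0,"ax":0,"ay":0,"az":0,"claw":-1},
    {"tx":-20,"ty":-45,"tz":0,"ax":0,"ay":0,"az":0,"claw":-1},
    {"tx":-20,"ty":-45,"tz":0,"ax":0,"ay":0,"az":0,"claw":-1},
    {"tx":-20,"ty":-45,"tz":0,"ax":0,"ay":0,"az":0,"claw":-1},
    {"tx":0,"ty":0,"tz":0,"ax":0,"ay":0,"az":0,"claw":-1},
    {"tx":0,"ty":0,"tz":0,"ax":0,"ay":0,"az":0,"claw":-1}
  ]
}}

```text
time_s: 23.7
tcp_pos: [0.4217, -0.3467, 0.2879]
eef_rot: [180.0, 0.0, -85.0]
contact_force: [0.1, 0.1, -0.3]
gripper_width: 0.0002
```

```bash
python3 - <<'E'
from h import *
b=cap('scene');t=cap('top');s=r.get_state();print(s['tcp_pos'],s['contact_force'],s['time_s'])
for d in(b,t):
    P=cloud(d);ok=d['depth']>0
    q=P[ok&(np.hypot(P[...,0]-.522,P[...,1]+.1245)<.016)&(P[...,2]>.13)]
    if len(q):print('knob',len(q),np.percentile(q[:,2],[50,90,97]))
    q=P[ok&(np.hypot(P[...,0]-.351,P[...,1]+.345)<.011)];print('par',len(q),np.median(q[:,2]) if len(q) else 0)
    q=P[ok&(abs(P[...,0]-.522)<.02)&(abs(P[...,1]+.175)<.015)];print('block top',len(q),np.median(q[:,2]) if len(q) else 0)
cv2.imwrite('pics/k.png',np.hstack([b['image'][130:430,180:480],t['image'][140:340,215:415].repeat(2,0).repeat(2,1)[:300]]))
E
```

```text
[ 0.42270954 -0.3452336   0.28820533] [-0.69260257 -0.28858493  0.09412578] 23.8
knob 147 [0.15687666 0.15870932 0.15921307]
par 295 0.019364373284807536
block top 23 0.056175183494198706
knob 1176 [0.68974987 0.69386515 0.69478199]
par 160 0.37710215047956586
block top 1089 0.6830468441785891
```

View pics/k.png

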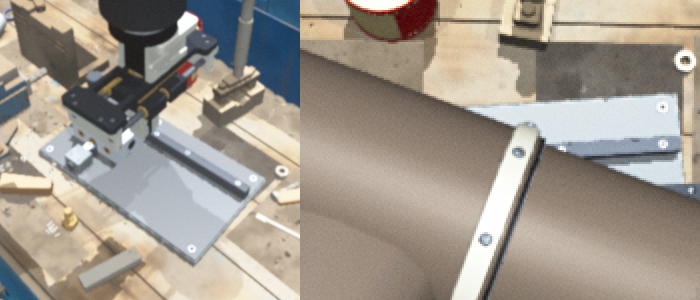

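The knob's top is at z=0.157, the expected height with the rod on the cavity's floor. The arm hides the block, so I move aside for one last check of its pose.

Call:
{"method": "step_arm", "body": {
  "increments": [
    {"tx":-15,"ty":-45,"tz":0,"ax":0,"ay":0,"az":0,"claw":-1},
    {"tx":-15,"ty":-45,"tz":0,"ax":0,"ay":0,"az":0,"claw":-1},
    {"tx":-15,"ty":-45,"tz":0,"ax":0,"ay":0,"az":0,"claw":-1},
    {"tx":-15,"ty":-45,"tz":0,"ax":0,"ay":0,"az":0,"claw":-1},
    {"tx":-15,"ty":-45,"tz":0,"ax":0,"ay":0,"az":0,"claw":-1},
    {"tx":-10,"ty":-20,"tz":0,"ax":0,"ay":0,"az":0,"claw":-1},
    {"tx":0,"ty":0,"tz":0,"ax":0,"ay":0,"az":0,"claw":-1},
    {"tx":0,"ty":0,"tz":0,"ax":0,"ay":0,"az":0,"claw":-1}
  ]
}}

```text
time_s: 24.6
tcp_pos: [0.3385, -0.5899, 0.2878]
eef_rot: [180.0, 0.0, -84.7]
contact_force: [0.1, 0.3, 0.6]
gripper_width: 0.0003
```

```bash
python3 - <<'E'
from h import *
t=cap('top');s=r.get_state();print(s['tcp_pos'],s['time_s'])
P=cloud(t);ok=t['depth']>0
m=((P[...,2]>.050)&(P[...,2]<.062)&ok&(np.abs(P[...,0]-.52)<.07)&(np.abs(P[...,1]+.15)<.09))
w=np.array([ray(t,u,v,.056)[:2] for v,u in zip(*np.where(m))])*1000
c,sn=np.cos(np.radians(5.3)),np.sin(np.radians(5.3));rc=cv2.minAreaRect(w.astype(np.float32))
d=np.array(rc[0])-[533.2,-243.5];print(len(w),rc,'gauge',c*d[0]+sn*d[1],-sn*d[0]+c*d[1])
for p in cv2.boxPoints(rc):
    d=p-[533.2,-243.5];print((c*d[0]+sn*d[1]).round(1),(-sn*d[0]+c*d[1]).round(1))
cv2.imwrite('pics/l.png',t['image'][90:350,215:415].repeat(2,0).repeat(2,1))
E
```

```text
[ 0.3387307  -0.58947917  0.28826666] 24.65
1717 ((525.1024780273438, -148.082275390625), (76.14645385742188, 110.03366088867188), 5.480441093444824) gauge 0.750888652715993 95.7577578996052
-37.5 150.7
-37.1 40.6
39.0 40.9
38.7 150.9
```

View pics/l.png

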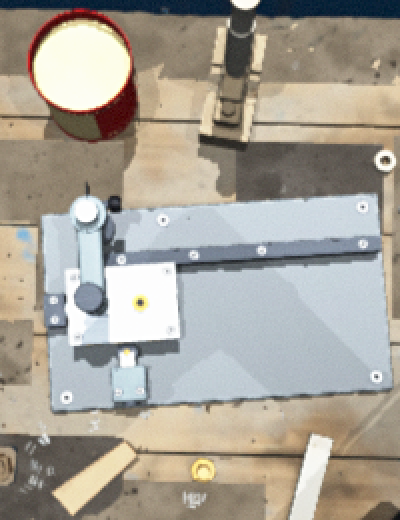

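The top view shows the block in the nest with the knob over its cavity at (90,297), the bar on the bench off the plate at (310,480), and the bystanders in place. The block measures (0.8, 95.8) mm in the gauge's frame, with 0.2° of yaw error. I hand in the job.

```bash
python3 -c "
from plant import r
print(r.close_job())"
```

```text
the job is handed in; nothing more can be done
None
```

The gauge is set up and reading, and I handed the job in at about 25 s of the 72 s allowed. It reports no verdict.

I laid the steel parallel flat on the bench and pulled the rod up to its upper stop. I then slid the block along the plate until it met the end ball at about 19 N. With shut fingers on the knob I pressed the rod down until it stopped, at about 10 N against the 45 N limit.

**Last checks:**
- **Block:** it measures (0.8, 95.8) mm in the gauge's frame against (0, 95), with 0.2° of yaw error. That is within the camera's 2 mm calibration error.
- **Rod:** the knob's top is at z = 0.157 m against the 0.157 m expected with the rod on the cavity's floor.
- **Parallel:** it read flat on the bench, with its top at 16 mm, after I put it down. The later scene reading of 19 mm and top reading of 377 mm disagree. In the top view the arm was in the way. I didn't find the cause of the 19 mm. The final picture shows it lying on the bench.
- **Bystanders:** the tin, V-block, brass fitting and wedge look unmoved in the final picture; I didn't measure their positions again.

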